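Unload the edging-roll rack

ROBOT

A 7-joint arm with a two-finger parallel gripper is mounted at the origin on the work surface. World frame = base frame: x ahead of the robot, y to its left, z up, the work surface at z = 0. Lengths are in mm, angles in rad, forces in N, time in s.
With the tool pointing down it reaches from about 400 to 900 mm from the base axis. Payload 5.6 kg.
Tool frame: the origin (TCP) lies midway between the tips of the shut fingers; the grasp point (between the pads) lies 19 mm behind it; x points along the fingers, y is the direction in which the jaws open and shut, and the axes are right-handed (so a half turn about x gives the same grasp; the last joint's range is limited). The gripper opens to 92 mm and grips with 3 to 60 N. Pads are 20 mm wide; open, the fingers measure 128 mm over their backs; the gripper's body (75 mm by 189 mm) begins 69 mm behind the grasp point.
Start: joints at [-1.283, 0.468, -0.012, 1.603, 0.006, 1.071, -0.056], TCP at [211.161, 614.752, 214.592] pointing down, gripper open.
Joint ranges: [-2.53, 2.53], [-0.31, 2.02], [-1.57, 1.55], [0.28, 2.44], [-1.29, 4.43], [0.15, 1.84], [-2.92, 2.92]. Speed limits (rad/s): [2.57, 2.57, 3.14, 3.14, 3.14, 3.14, 3.14].

INTERFACE

Orientations are given as a rotation vector (axis times angle).
In Python, from cell import robot, grip, kin, viewer gives the robot as it stands. Calls block until the motion is done:
- robot.movep(position, orientation): joint-space move of the TCP to a pose.
- robot.servo_line(position, feed=150, rotation=None): straight line of the TCP; rotation=None keeps the orientation; feed is the mean speed in mm/s.
- robot.goto_joints(angles): joint-space move.
- grip(opening, newtons=None): opening from 0.0 (shut) to 1.0 (fully open); newtons is the grip in N (None keeps the last); returns when the fingers have stopped.
- robot.hold(seconds).
- kin.ik(position, orientation): joint angles nearest the present ones, or None.
- robot.observe(): the state.
- viewer.read_camera(name): name is "scene" or "top"; returns the picture (420x560x3 uint8, red, green, blue); there is no depth.
- viewer.camera_info(name): a dict with "camera_matrix" (3x3 intrinsics, pixels), "R" (3x3) and "t" (3): a world point X has camera coordinates R X + t. Camera axes: x right, y down, z forward; pixel columns grow to the right and rows downward; lengths in mm; the calibration is good to about 2 mm. A picture is of the moment at which its call begins. camera_info takes no time and is no camera call.
A pose or a line that the arm cannot do raises robot.IKError and nothing moves.
- robot.job_done(): hands the job in, once; it reports no verdict.
Trained networks look in the newest picture that a camera, given by its name, has taken for a name from the list of things; names that differ only in an ending like _2 or _b are one class to them, and where a whole thing is asked for, a point or a joint stands for the part that bears it (a point fixed in the world has none). Each returns a list of dicts, best first, with "confidence" (0 to 1); they miss things now and then, are a little off and sometimes report something else, mostly with a low value. They report only what shows in the picture. A call takes as long as a camera call.
- viewer.silhouettes(name, camera): "mask" (420x560 bool, what is visible of it).
- viewer.pinpoint(name, camera): "at" ([x, y, z] in mm, in the coordinates of the camera as it stood for that picture, good to about 4 mm: a listed point, or the origin of a listed thing).
The state is a dict: "t": time; "joints": joint angles; "joint_velocities": joint speeds; "joint_torque": joint torques, N m; "tcp_pos": TCP position; "tcp_rot": TCP orientation; "contact_force": force on the tool from outside, world axes, zero at the start; "wrist_torque": the same for the moment, N m; "grip_width": opening from 0.0 (shut) to 1.0 (fully open).
Only numpy, scipy, OpenCV 4.12 (cv2) and the standard library are available. Lean on these libraries where they do the work, as an engineer would, in place of code of your own. Each camera call takes 0.05 s, during which the arm holds its last target.

TASK

Empty the edging rack: turn the black bayonet knob counter-clockwise to its stop, lift it out and put it in the steel tray, then swing the stiff keeper bar a good quarter turn away from the robot, clear of the posts. Slide every roll up off its post and lay it flat in the plywood crate (a second layer is fine), and only then swing the bar fully back over the empty posts. Leave the tray and crate level, and do not move or knock over the other things on the bench.

Things in the scene. Friction and masses are not known exactly. Their poses are not given: they have to be found in the camera images.
- rack: Fixed rack for rolls of wood edging: plywood base 100 x 360 x 15 mm, origin at the centre of its underside, long side along y. On its line x = 0: dark pivot post of the keeper bar, 32 mm wide, at y = +155 mm; three bare steel posts, 20 mm in diameter, tips 80 mm above the table, at y = +70, -5, -80 mm; grey column (knob socket), 60 x 60 mm, 90 mm high, at y = -140 mm.
- socket (a point): Centre of the socket column's mouth, 90 mm above the table. Its keyway lies along the rack's y. The knob stands in it with its foot 69 mm above the table, lugs caught under the lip: locked, the grip is 0.95 to 1.35 rad clockwise (from above) of the rack's y. Turned counter-clockwise until the grip lies along the rack's y, where a stop is met, it lifts straight out (about 0.05 rad to spare).
- bar (a joint): Keeper bar: flat aluminium, 26 mm wide, 94 to 104 mm above the table. 0 = closed over the posts and rolls; grows counter-clockwise from above, swinging away from the robot, to 1.9 rad; at 1.57 it lies along the rack's +x. Its forked end, 324 mm from the pivot, straddles the knob's shaft: it cannot swing while the knob is in. Stiff (0.35 N m, 3 N at its handle), stays where left.
- bar_grip (a point): The keeper bar's handle: a round black upright peg 22 mm in diameter standing on the bar 120 mm from the pivot axis, from 104 to 152 mm above the table; this point is on its axis 130 mm above the table.
- knob: Loose black bayonet knob, 76 mm tall, 140 g; origin at the foot of its steel shaft, z up the shaft. Heights from the foot: shaft 16 mm thick, two lugs (44 mm across along y, 9 mm wide) at 2 to 10 mm, bare shaft to 38 mm, flange 44 mm in diameter to 44 mm, grip bar (60 mm along y, 16 mm thick along x) to 76 mm. To clear the keeper bar its foot must rise above 104 mm from the table.
- knob_mid (a point): Point on the knob's axis, 38 mm from its foot.
- crate: Loose plywood crate, open on top, 210 mm (its x) x 160 mm (its y), 60 mm high, walls and floor 6 mm; origin at the centre of its underside. The rolls go in here; four fit side by side, more on top of them.
- tray: Loose shallow dark steel tray 180 x 180 mm, 35 mm high, walls and floor 5 mm; origin at the centre of its underside. The knob goes in here.
- glue: Bystander: white glue bottle with red cap, 64 mm in diameter, 170 mm tall; origin at its foot.
- file: Bystander: flat file with wooden handle, 280 mm long along its x, 28 mm high; origin under its middle.
- hammer: Bystander: hammer lying along its x, 260 mm long; origin under its middle.
- offcut: Bystander: wooden offcut 70 x 120 x 35 mm; origin at the centre of its underside.
- sander: Bystander: cork sanding block 112 x 66 x 30 mm; origin at the centre of its underside.
- roll_low1: Roll of wood edging, loose, 60 mm in diameter, 36 mm high, hole 32 mm, about 90 g; origin at the centre of its underside, z along its axis. At the start at the bottom of post 1 (nearest the bar's pivot), standing on the rack's base.
- roll_low2: Roll of wood edging, loose, 60 mm in diameter, 36 mm high, hole 32 mm, about 90 g; origin at the centre of its underside, z along its axis. At the start at the bottom of post 2 (the middle one), standing on the rack's base.
- roll_low3: Roll of wood edging, loose, 60 mm in diameter, 36 mm high, hole 32 mm, about 90 g; origin at the centre of its underside, z along its axis. At the start at the bottom of post 3 (nearest the knob), standing on the rack's base.
- roll_up1: Roll of wood edging, loose, 60 mm in diameter, 36 mm high, hole 32 mm, about 90 g; origin at the centre of its underside, z along its axis. At the start on top of roll_low1 on post 1 (nearest the bar's pivot), if present; the post ends 29 mm up inside it.
- roll_up2: Roll of wood edging, loose, 60 mm in diameter, 36 mm high, hole 32 mm, about 90 g; origin at the centre of its underside, z along its axis. At the start on top of roll_low2 on post 2 (the middle one), if present; the post ends 29 mm up inside it.
- roll_up3: Roll of wood edging, loose, 60 mm in diameter, 36 mm high, hole 32 mm, about 90 g; origin at the centre of its underside, z along its axis. At the start on top of roll_low3 on post 3 (nearest the knob), if present; the post ends 29 mm up inside it.

How it is judged:
By the outcome, as a careful person would: the job done as asked, in the order asked, and still so for the second after the job is handed in, with the robot touching nothing.
Of roll_up1, roll_up2, roll_up3 only 1 to 2 are there at a start; the rules pass over those that are not, and their reading is None.
At some moment in a run one of crate, tray may be knocked a few centimetres aside while the robot is not near it.
Once in a run the grip may slacken for a moment while it holds something.
It also fails if it takes over 210 s, if anything falls off the work surface, if the arm or the gripper's body presses on something with over 40 N, if the wrist force passes 120 N, or if a joint passes its speed limit or range.

## Working session

There is one attempt and no reset: what is moved stays moved. The work goes in short steps, each a Python script; the robot and the scene stay as the last script left them, time stands still between calls to the robot, and variables do not carry over. Pictures are saved under pics/ and viewed, and the job is handed in when it is done.

```bash
ls; mkdir -p pics; cat > h.py <<'E'
import numpy as np, cv2
from cell import robot, grip, kin, viewer
def snap(name,fn):
    im=viewer.read_camera(name); cv2.imwrite('pics/'+fn,im[:,:,::-1]); return im
def pin(name,cam,n=1):
    r=viewer.pinpoint(name,cam); c=viewer.camera_info(cam)
    R=np.array(c['R']);t=np.array(c['t'])
    return [(np.round(R.T@(np.array(d['at'])-t),1),round(d['confidence'],2)) for d in r[:n]]
E
python3 - <<'E'
from h import *
for c in ['scene','top']:
    snap(c,c+'0.png')
    i=viewer.camera_info(c); print(c,np.round(i['camera_matrix'],1).tolist(),np.round(i['R'],3).tolist(),np.round(i['t'],0).tolist())
    for n in ['rack','socket','bar_grip','knob','knob_mid','crate','tray','glue','file','hammer','offcut','sander']:
        print(n,pin(n,c,2))
    print('low',pin('roll_low1',c,8)); print('up',pin('roll_up1',c,6))
print(robot.observe())
E
```

```text
pics
scene [[434.8, 0.0, 289.1], [0.0, 434.8, 207.2], [0.0, 0.0, 1.0]] [[0.146, 0.989, 0.002], [0.563, -0.082, -0.822], [-0.813, 0.122, -0.569]] [-88.0, -268.0, 1585.0]
rack [(array([527.6,  -2.1,   0.7]), 0.77), (array([ 529. , -139.7,   88.7]), 0.68)]
socket [(array([ 529.2, -139.6,   86.6]), 0.78)]
bar_grip [(array([528.2,  31.8, 126.2]), 0.93), (array([525.9,  67.4,  15.8]), 0.57)]
knob [(array([ 533. , -140.3,   68.5]), 0.66), (array([727. , 301.7,  -1.3]), 0.59)]
knob_mid [(array([ 535.5, -142.6,  104.3]), 0.76), (array([519.9,  64.1,  47.7]), 0.49)]
crate [(array([ 521.1, -354.6,   -0.9]), 0.73)]
tray [(array([503.6, 359.9,  -1.5]), 0.97)]
glue [(array([ 720.2, -284.7,   -1.2]), 0.66)]
file []
hammer [(array([ 7.256e+02,  3.012e+02, -1.000e-01]), 0.36), (array([521.7,  62.7,  49.2]), 0.19)]
offcut [(array([727. , 300.3,  -1.5]), 0.76)]
sander [(array([ 7.170e+02, -1.747e+02,  3.000e-01]), 0.82), (array([ 530. , -142.5,   88.5]), 0.2)]
low [(array([526.2,  -7.3,  11.9]), 0.59), (array([526.7,  65.6,  15.9]), 0.55), (array([529.1, -78.2,  13. ]), 0.5), (array([ 7.140e+02, -1.705
[... 1146 characters left out ...]
2.5]), 0.44)]
{'t': 1.5, 'joints': array([-1.28299902,  0.46751928, -0.01154633,  1.6026672 ,  0.00603251,
        1.07139648, -0.05626558]), 'joint_velocities': array([ 0.00034273, -0.00013868, -0.0005514 ,  0.0004119 ,  0.00222743,
       -0.00041575, -0.0003608 ]), 'joint_torque': array([-1.53449878e-04, -5.20396471e+01, -1.24938082e-02, -2.44055182e+01,
       -5.65969432e-02,  1.12820190e-02,  2.69227149e-05]), 'tcp_pos': array([211.20750887, 614.75678936, 214.59343505]), 'tcp_rot': array([ 0.25967083,  1.55505964, -0.25961789]), 'contact_force': array([0.53368951, 0.41294217, 0.83887527]), 'wrist_torque': array([-0.01544554, -0.03080411, -0.01582495]), 'grip_width': 1.0017052988844646}
```

View pics/scene0.png

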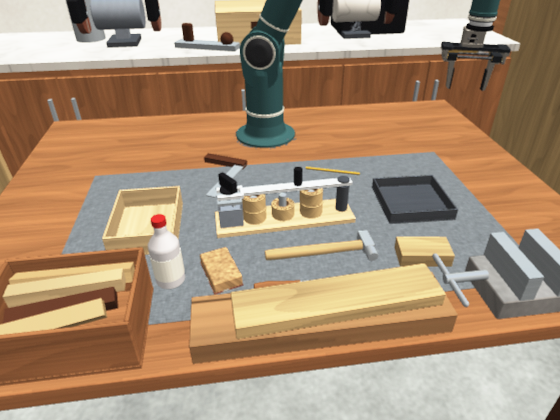

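View pics/top0.png

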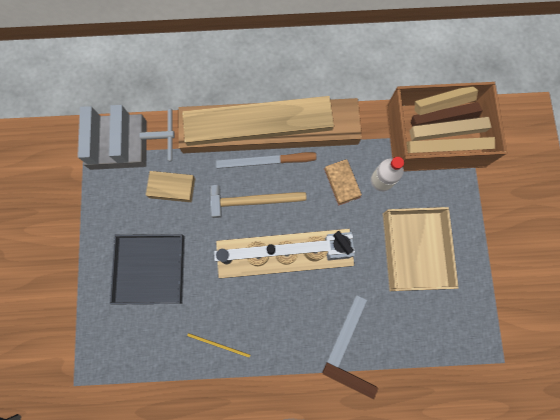

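Both pictures agree. Upper rolls sit on posts 1 and 3 (scene pixels 311,195 and 254,203), and the middle post has only its low roll (283,209). The knob is at top pixel (342,243), the crate at right (420,250) and the tray at left (148,270). Next I'll refine the poses with silhouette fits.

```bash
cat >> h.py <<'E'
from scipy.optimize import minimize
CI={c:viewer.camera_info(c) for c in ('scene','top')}
def proj(P,cam):
    c=CI[cam];q=np.asarray(P,float)@np.array(c['R']).T+np.array(c['t']); q=q@np.array(c['camera_matrix']).T
    return q[:,:2]/q[:,2:]
def boxfit(name,L,W,H,p0,yaw0,cams=('top','scene'),fresh=True):
    M={}
    for c in cams:
        if fresh: viewer.read_camera(c)
        s=viewer.silhouettes(name,c)
        b=None
        for d in s:
            ys,xs=np.nonzero(d['mask']); u=proj([[*p0,H/2]],c)[0]
            if abs(xs.mean()-u[0])+abs(ys.mean()-u[1])<40: b=d;break
        if b is None: print('no mask',c); continue
        M[c]=np.asarray(b['mask'],np.uint8)
    def hull(p,c):
        x,y,a=p[0],p[1],p[2]; ca,sa=np.cos(a),np.sin(a)
        P=[[x+ca*i*L/2-sa*j*W/2,y+sa*i*L/2+ca*j*W/2,k*H] for i in(-1,1) for j in(-1,1) for k in (0,1)]
        m=np.zeros((420*4,560*4),np.uint8); h=cv2.convexHull((proj(P,c)*4+1.5).astype(np.float32))
        cv2.fillConvexPoly(m,np.round(h*16).astype(np.int32),255,shift=4)
        return cv2.resize(m,(560,420),interpolation=cv2.INTER_AREA)/255.
    def cost(q):
        p=[q[0],q[1],q[2]/100]
        return sum(np.abs(hull(p,c)-M[c]).sum()/M[c].sum() for c in M)
    r=minimize(cost,[p0[0],p0[1],yaw0*100],method='Nelder-Mead',options=dict(initial_simplex=[[p0[0],p0[1],yaw0*100],[p0[0]+8,p0[1],yaw0*100],[p0[0],p0[1]+8,yaw0*100],[p0[0],p0[1],yaw0*100+8]],xatol=.1,fatol=1e-4))
    return np.array([r.x[0],r.x[1],r.x[2]/100]),r.fun/max(1,len(M))
E
python3 - <<'E'
from h import *
for cams in [('top',),('scene',),('top','scene')]:
    print(cams,'crate',boxfit('crate',210,160,60,(520,-355),0.,cams),'tray',boxfit('tray',180,180,35,(506,358),0.,cams),'rack',boxfit('rack',100,360,15,(527,-3),0.03,cams))
acc={}
for k in range(4):
    for c in ['scene','top']:
        viewer.read_camera(c)
        for n in ['rack','socket','bar_grip','knob','knob_mid']:
            p=pin(n,c,1)
            if p: acc.setdefault((n,c),[]).append(p[0][0])
for k in acc: print(k,np.median(acc[k],0),np.std(acc[k],0).round(1))
im=viewer.read_camera('top')
cv2.imwrite('pics/knob0.png',cv2.resize(im[220:270,310:370,::-1],None,fx=10,fy=10,interpolation=cv2.INTER_CUBIC))
im=viewer.read_camera('top')
print(robot.observe()['t'])
E
```

```text
('top',) crate (array([ 5.17648533e+02, -3.58308997e+02, -1.52699544e-02]), np.float64(0.02243597205027001)) tray (array([ 5.04158681e+02,  3.55215623e+02, -5.15265383e-02]), np.float64(0.02437308323935023)) rack (array([ 5.27222770e+02, -6.60455941e+00,  4.05032727e-02]), np.float64(0.24820492880816158))
('scene',) crate (array([ 4.92730958e+02, -3.54445613e+02, -5.39303550e-03]), np.float64(0.3453983345245416)) tray (array([ 5.06780447e+02,  3.59758213e+02, -5.11018695e-02]), np.float64(0.03735474820981188)) rack (array([ 5.29801130e+02, -1.18605602e+00,  3.90001341e-02]), np.float64(0.6843734698919659))
no mask scene
('top', 'scene') crate (array([ 5.16944126e+02, -3.55739810e+02, -2.32220274e-02]), np.float64(0.18646043134141896)) tray (array([ 5.04393607e+02,  3.56851833e+02, -5.12788899e-02]), np.float64(0.03765578317525141)) rack (array([ 5.27468800e+02, -7.29732850e+00,  4.09250968e-02]), np.float64(0.23793612196388075))
('rack', 'scene') [527.95  -3.1   -3.4 ] [0.9 1.2 0.5]
('socket', 'scene') [ 529.8 -140.5   89.2] [ 2.5 59.7 39.1]
('bar_grip', 'scene') [527.3   30.65 127.6 ] [0.9 1.9 1.5]
('knob', 'scene') [ 533.35 -144.45   69.45] [0.7 1.2 0.3]
('knob_mid', 'scene') [ 535.95 -143.15  102.15] [2.6 0.7 1.5]
('rack', 'top') [526.55  -4.6   -3.7 ] [1.4 0.9 0.5]
('socket', 'top') [ 530.5  -144.05   89.35] [ 11.  218.1  39.6]
('bar_grip', 'top') [525.95  28.2  128.65] [  3.9 166.9  55.7]
('knob', 'top') [ 532.15 -140.75   67.95] [1.6 0.4 0.5]
('knob_mid', 'top') [ 537.3  -143.9   107.05] [0.9 0.4 0.8]
5.2
```

View pics/knob0.png

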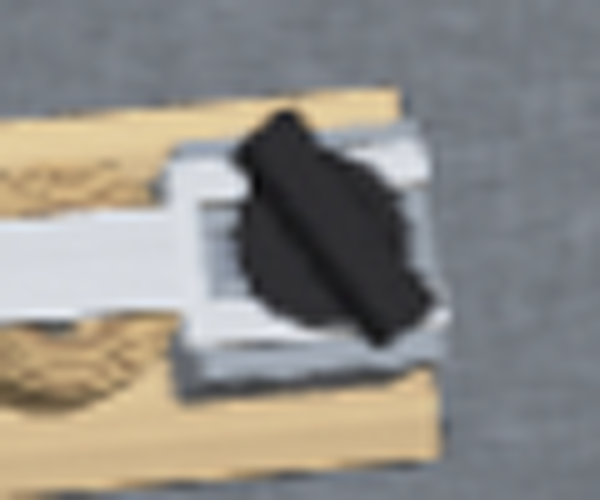

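The knob's grip runs from top pixel (336.6,233) to (350.5,252), and its lugs are still locked. I'll back-project those points.

```bash
cat >> h.py <<'E'
def back(u,v,z,cam='top'):
    c=CI[cam];R=np.array(c['R']);t=np.array(c['t']);d=R.T@np.linalg.solve(np.array(c['camera_matrix']),[u,v,1.]);o=-R.T@t
    return o+d*(z-o[2])/d[2]
E
python3 - <<'E'
from h import *
a=back(336.6,232.9,145);b=back(350.5,252,145);print(a,b,(a+b)/2,np.linalg.norm(a-b))
d=a-b; ang=np.arctan2(d[1],d[0]);print('grip dir',ang, 'cw of y', np.pi/2-ang)
im=viewer.read_camera('top')
cv2.imwrite('pics/rack0.png',cv2.resize(im[220:285,205:365,::-1],None,fx=5,fy=5,interpolation=cv2.INTER_CUBIC))
print(robot.observe()['tcp_rot'])
E
```

```text
[ 554.77213231 -129.9163607   145.        ] [ 507.64927813 -159.09494195  145.        ] [ 531.21070522 -144.50565133  145.        ] 55.425201757479805
grip dir 0.5544193392532574 cw of y 1.0163769875416393
[ 0.25963908  1.55509947 -0.25962097]
```

View pics/rack0.png

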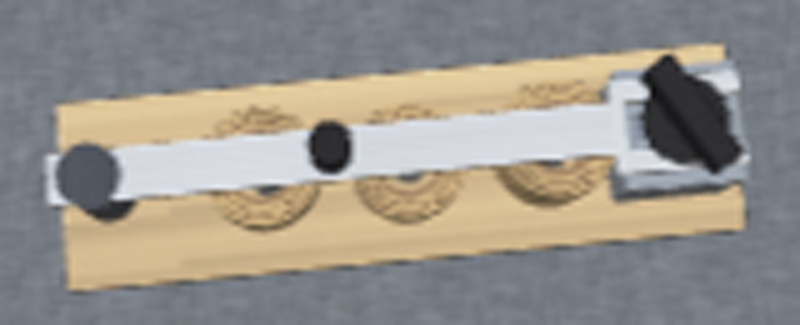

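```bash
python3 - <<'E'
from h import *
f=lambda u,v,z:back(205+u/5-.4,220+v/5-.4,z)
A,B,C,D=[f(*q,15) for q in [(58,105),(723,45),(743,230),(70,290)]]
print('corners',A,B,C,D,'ctr',(A+B+C+D)/4)
print('lens',np.linalg.norm(A-B),np.linalg.norm(C-D),np.linalg.norm(B-C))
for p,q in((A,B),(D,C)): d=p-q; print('yaw',np.arctan2(-d[0],d[1]))
print('peg',f(329,144,152),'pivot top',f(87,173,104),'knob top',f(695,112,145))
# least squares of rack pose from pinpoints
pts=[((0,0),(527.3,-3.8)),((0,-140),(530.2,-142)),((0,35),(526.6,29.5)),((0,-140),(532.5,-142.5)),((0,70),(525,64.8)),((0,-5),(528,-9)),((0,-80),(531.5,-80))]
l=np.array([p[0][1] for p in pts]);w=np.array([p[1] for p in pts])
s=np.polyfit(l,w[:,0],1);print(s,'y off',np.mean(w[:,1]-l))
E
```

```text
corners [568.94731602 174.76149319  15.        ] [ 582.94231739 -183.17696189   15.        ] [ 483.89155056 -185.28136432   15.        ] [470.81273332 170.70388976  15.        ] ctr [526.64847932  -5.74823581  15.        ]
lens 358.21194521582976 356.225429444675 99.07311906291326
yaw 0.03907899867423774
yaw 0.036723255255497765
peg [525.12153254  29.53163443 152.        ] pivot top [522.41498434 149.46739602 104.        ] knob top [ 532.16755174 -144.77958233  145.        ]
[-3.05888342e-02  5.27592415e+02] y off -3.285714285714286
```

```bash
cat >> h.py <<'E'
from scipy.spatial.transform import Rotation as Ro
RK=np.array([527.,-4.5]); YAW=0.037
def rw(x,y,z=0):
    c,s=np.cos(YAW),np.sin(YAW); return np.array([RK[0]+c*x-s*y,RK[1]+s*x+c*y,z])
def rv(a):
    X=np.array([0,0,-1.]);Y=np.array([np.cos(a),np.sin(a),0]);Z=np.cross(X,Y)
    return Ro.from_matrix(np.c_[X,Y,Z]).as_rotvec()
def st(): 
    o=robot.observe(); return f"t={o['t']:.1f} tcp={np.round(o['tcp_pos'],1)} F={np.round(o['contact_force'],1)} M={np.round(o['wrist_torque'],2)} g={o['grip_width']*92:.1f}"
E
python3 - <<'E'
from h import *
o=robot.observe(); m=Ro.from_rotvec(o['tcp_rot']).as_matrix();print(m.round(2), 'a',np.arctan2(m[1,1],m[0,1]))
k=rw(0,-140)
for a in (2.125,2.66,3.18,3.25,-1.017,-.5,0.037,.1):
    for z in (118,260):
        q=kin.ik([k[0],k[1],z],rv(a)); print(a,z,None if q is None else np.round(q,2))
E
```

```text
[[ 0.    0.32  0.95]
 [ 0.    0.95 -0.32]
 [-1.    0.    0.  ]] a 1.2399496013163525
2.125 118 [-0.14  0.45  0.44  1.95 -0.26  0.8   2.56]
2.125 260 [-0.4   0.29  0.74  1.83 -0.22  1.1   2.55]
2.66 118 [ 1.01  0.74 -1.11  1.88  0.78  1.04  2.23]
2.66 260 [ 1.13  0.62 -1.31  1.74  0.63  1.28  2.33]
3.18 118 [-0.7   0.87  1.34  1.98 -0.96  1.14 -2.04]
3.18 260 [-0.77  0.56  1.36  1.85 -0.58  1.22 -2.33]
3.25 118 [-0.7   0.87  1.34  1.98 -0.96  1.14 -1.97]
3.25 260 [-0.77  0.56  1.36  1.85 -0.58  1.22 -2.26]
-1.017 118 [-0.53  0.61  0.99  1.97 -0.64  0.92 -0.23]
-1.017 260 [-0.57  0.35  0.98  1.84 -0.32  1.12 -0.49]
-0.5 118 [-0.49  0.57  0.91  1.97 -0.58  0.89  0.24]
-0.5 260 [-0.55  0.34  0.95  1.84 -0.31  1.12  0.01]
0.037 118 [-0.44  0.54  0.84  1.97 -0.53  0.87  0.72]
0.037 260 [-0.53  0.33  0.92  1.84 -0.29  1.11  0.53]
0.1 118 [-0.43  0.54  0.83  1.97 -0.52  0.86  0.78]
0.1 260 [-0.52  0.33  0.91  1.84 -0.29  1.11  0.59]
```

```bash
python3 - <<'E'
from h import *
k=rw(0,-140); a0=-1.017
robot.movep([k[0],k[1],260],rv(a0)); print(st())
grip(0.6)
robot.servo_line([k[0],k[1],117],feed=120); print(st())
grip(0.0,25); print(st())
for i in range(1,9):
    a=a0+i*0.12
    robot.servo_line([k[0],k[1],117],rotation=rv(a)); print(round(a,3),st())
E
```

```text
t=8.2 tcp=[ 532.5 -143.4  259.8] F=[-0.   0.6  0.2] M=[-0.07  0.09 -0.02] g=92.0
t=10.2 tcp=[ 532.7 -144.6  117.7] F=[0.4 0.9 0.4] M=[-0.08  0.13  0.02] g=55.2
t=10.9 tcp=[ 532.2 -144.4  117.1] F=[-0.1  0.6  1.7] M=[ 0.03  0.16 -0.04] g=15.7
-0.897 t=11.1 tcp=[ 532.2 -144.4  117. ] F=[-0.2  0.3  0.5] M=[0.04 0.18 0.02] g=15.9
-0.777 t=11.4 tcp=[ 532.2 -144.4  117. ] F=[ 0.  -0.1  1.1] M=[-0.06  0.17 -0.01] g=16.1
-0.657 t=11.7 tcp=[ 532.2 -144.5  117. ] F=[-0.2  0.1  1.2] M=[-0.04  0.15  0.01] g=15.5
-0.537 t=11.9 tcp=[ 532.2 -144.5  117.1] F=[ 0.4 -0.6  1.6] M=[-0.03  0.08  0.02] g=16.1
-0.417 t=12.2 tcp=[ 532.2 -144.4  117. ] F=[-0.2 -0.4  2.3] M=[-0.08  0.07  0.02] g=15.8
-0.297 t=12.5 tcp=[ 532.1 -144.4  117. ] F=[-0.  -0.6  1. ] M=[-0.04  0.01  0.06] g=15.6
-0.177 t=12.7 tcp=[ 532.1 -144.4  117. ] F=[-0.3  0.1  0.7] M=[-0.11  0.08 -0.06] g=16.0
-0.057 t=13.0 tcp=[ 532.1 -144.4  117. ] F=[-0.5 -0.2  1.7] M=[-0.02  0.09 -0.02] g=16.2
```

Next I'll continue to the stop while watching the vertical moment.

```bash
python3 - <<'E'
from h import *
k=rw(0,-140); a=-0.057; base=robot.observe()['wrist_torque'][2]
while a<0.16:
    a+=0.02
    robot.servo_line([k[0],k[1],117],rotation=rv(a)); robot.hold(.1)
    o=robot.observe(); m=Ro.from_rotvec(o['tcp_rot']).as_matrix()
    print(round(a,3),'act',round(np.arctan2(m[1,1],m[0,1]),3),st())
    if abs(o['wrist_torque'][2]-base)>0.25: break
E
```

```text
-0.037 act -0.038 t=13.3 tcp=[ 532.2 -144.4  116.9] F=[0.5 0.9 0.9] M=[-0.09  0.08 -0.01] g=15.8
-0.017 act -0.017 t=13.7 tcp=[ 532.1 -144.4  116.9] F=[ 0.8  0.3 -0.6] M=[-0.08  0.03 -0.  ] g=15.8
0.003 act 0.003 t=14.0 tcp=[ 532.2 -144.4  117. ] F=[ 0.9 -0.2 -0.1] M=[-0.05 -0.    0.03] g=15.9
0.023 act 0.023 t=14.4 tcp=[ 532.3 -144.3  117. ] F=[ 1.8  0.7 -1.8] M=[-0.04 -0.19  0.01] g=15.8
0.043 act 0.043 t=14.7 tcp=[ 532.5 -144.3  117. ] F=[ 1.8  0.8 -3.2] M=[ 0.08 -0.67 -0.04] g=15.8
0.063 act 0.063 t=15.1 tcp=[ 532.8 -144.2  117.1] F=[ 4.   0.6 -2.2] M=[ 0.26 -1.22 -0.07] g=15.9
0.083 act 0.083 t=15.4 tcp=[ 533.1 -144.2  117.2] F=[ 5.9  1.1 -3.2] M=[ 0.32 -1.44 -0.08] g=15.4
0.103 act 0.103 t=15.8 tcp=[ 533.3 -144.1  117.2] F=[ 5.9  2.3 -4.8] M=[ 0.35 -1.63 -0.22] g=15.7
0.123 act 0.122 t=16.1 tcp=[ 533.2 -144.1  117.2] F=[ 5.8  1.5 -3.4] M=[ 0.36 -1.5  -0.5 ] g=16.1
```

The stop was met at about 0.05 to 0.10. I'll back off to the nominal angle and lift with force monitoring.

```bash
python3 - <<'E'
from h import *
k=rw(0,-140)
robot.servo_line([k[0],k[1],117],rotation=rv(0.05)); robot.hold(.1);print(st())
z=117
while z<160:
    z+=4
    robot.servo_line([k[0],k[1],z],feed=50); o=robot.observe(); print(st())
    if abs(o['contact_force'][2])>15: print('STUCK'); break
E
```

```text
t=16.5 tcp=[ 532.6 -144.3  117.2] F=[ 3.9  2.  -1.1] M=[ 0.31 -1.2  -0.07] g=15.6
t=16.7 tcp=[ 532.6 -144.6  121.4] F=[ 4.9  1.  -0.2] M=[ 0.18 -1.1  -0.06] g=15.9
t=17.0 tcp=[ 532.5 -144.7  125.3] F=[ 4.1 -0.5  1.1] M=[ 0.11 -1.19 -0.09] g=15.8
t=17.2 tcp=[ 532.1 -144.6  129.1] F=[4.4 0.  0.2] M=[ 0.08 -1.04 -0.08] g=15.9
t=17.5 tcp=[ 532.1 -144.5  133. ] F=[4.  0.9 0.3] M=[ 0.08 -0.97 -0.11] g=15.4
t=17.7 tcp=[ 531.6 -144.5  136.9] F=[ 2.4 -0.1  0.1] M=[ 0.06 -0.63  0.02] g=16.0
t=18.0 tcp=[ 530.8 -144.6  140.6] F=[-0.4  0.3 -1.5] M=[-0.06  0.05 -0.03] g=15.6
t=18.2 tcp=[ 532.  -144.5  145.1] F=[-0.1 -0.9 -1.2] M=[-0.07  0.02  0.04] g=15.5
t=18.5 tcp=[ 532.4 -144.4  149.3] F=[-0.4 -0.  -0.9] M=[-0.09  0.05  0.04] g=16.0
t=18.7 tcp=[ 532.4 -144.5  153.3] F=[-0.3 -0.2 -1.8] M=[-0.09  0.03 -0.04] g=15.5
t=19.0 tcp=[ 532.4 -144.5  157.3] F=[ 0.5  0.8 -1.2] M=[-0.09  0.09  0.05] g=15.7
t=19.2 tcp=[ 532.4 -144.5  161.3] F=[-0.7  0.7 -1. ] M=[-0.1   0.06 -0.  ] g=16.2
```

```bash
python3 - <<'E'
from h import *
k=rw(0,-140)
robot.servo_line([k[0],k[1],240],feed=150); print(st())
snap('scene','s1.png'); print(pin('tray','scene'),pin('knob','scene'))
p=boxfit('tray',180,180,35,(505,357),-.05); print(p)
E
```

```text
t=19.9 tcp=[ 531.7 -144.1  239.3] F=[ 0.  -0.9 -1.2] M=[-0.07  0.05  0.03] g=15.8
[(array([506.9, 360. ,  -1.3]), 0.66)] [(array([ 532.6, -140.9,  192.7]), 0.94)]
(array([ 5.03851731e+02,  3.56346259e+02, -4.55596517e-02]), np.float64(0.05882281823355357))
```

View pics/s1.png

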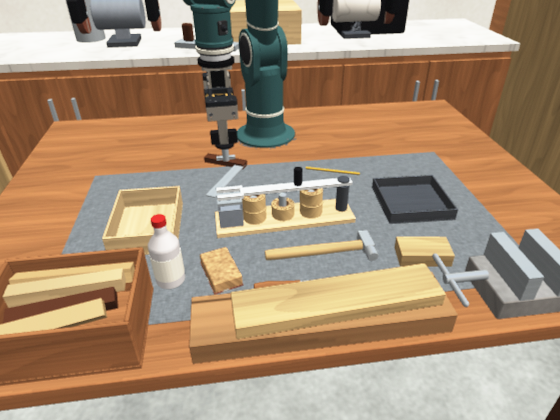

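The knob is out and held above the socket, around scene pixel (223,145). Carrying it to the tray.

```bash
python3 - <<'E'
from h import *
robot.servo_line([504,357,240],feed=300); print(st())
p,f=boxfit('tray',180,180,35,(505,357),-.05,('top',)); print(p,f)
robot.servo_line([504,357,75],feed=200); print(st())
z=75
while z>50:
    z-=3; robot.servo_line([504,357,z],feed=40)
    if robot.observe()['contact_force'][2]>2.5: break
print(st())
grip(0.5); 
robot.servo_line([504,357,240],feed=250); print(st())
robot.hold(.3)
snap('scene','s2.png'); print(pin('knob','scene'),pin('tray','scene')); 
E
```

```text
t=22.1 tcp=[504.6 355.2 240.2] F=[ 0.4 -0.1 -1.6] M=[-0.07  0.09  0.03] g=15.9
[ 5.03828946e+02  3.53315687e+02 -9.19121137e-03] 0.21817547038064505
t=23.2 tcp=[504.9 357.4  76.1] F=[-0.5 -0.1 -1. ] M=[-0.05  0.05  0.01] g=16.0
t=25.2 tcp=[504.5 357.4  52.6] F=[-2.5 -1.2  9.3] M=[-0.42  0.69 -0.  ] g=16.1
t=26.7 tcp=[503.2 356.5 238.6] F=[-0.2 -0.9  0.2] M=[-0.09  0.04 -0.05] g=45.9
[(array([504.3, 361.9,   5.4]), 0.87)] [(array([505.9, 361.1,  -2. ]), 0.92)]
```

View pics/s2.png

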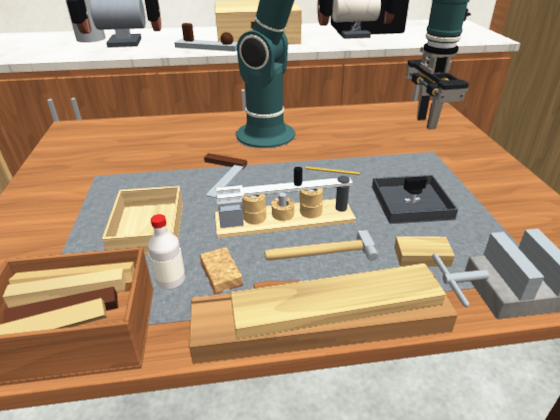

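The knob stands in the tray at (415,187). Now the keeper bar.

```bash
cat >> h.py <<'E'
def peg(th,z): return rw(120*np.sin(th),155-120*np.cos(th),z)
E
python3 - <<'E'
from h import *
for th in (0,.9,1.8):
    q=kin.ik(peg(th,112),rv(-1+YAW+th)); print(None if q is None else np.round(q,2))
grip(0.5)
robot.movep(peg(0,240),rv(-1+YAW)); print(st())
robot.servo_line(peg(0,112),feed=150); print(st())
grip(0.0,30); print(st())
N=18
for i in range(1,N+1):
    th=1.78*i/N
    robot.servo_line(peg(th,112),feed=60,rotation=rv(-1+YAW+th))
    if i%3==0: print(round(th,2),st())
    if np.linalg.norm(robot.observe()['contact_force'])>35: print('HIGH',st()); break
E
```

```text
[-0.65  0.46  0.67  2.02 -0.4   0.79 -0.72]
[-0.52  0.57  0.46  1.78 -0.32  0.87  0.02]
[-0.52  0.6   0.27  1.66 -0.19  0.9   0.66]
t=28.6 tcp=[526.   32.3 239.9] F=[0.  0.9 0.4] M=[-0.    0.16 -0.01] g=45.9
t=29.6 tcp=[526.4  30.5 112.7] F=[ 0.2 -1.6  0.8] M=[-0.08  0.17 -0.02] g=46.0
t=30.1 tcp=[525.9  30.8 112.4] F=[-1.2  1.   5.4] M=[ 0.14  0.41 -0.01] g=21.4
0.3 t=31.1 tcp=[561.3  37.4 112.5] F=[1.7 2.8 5. ] M=[ 0.54 -0.19  0.04] g=21.6
0.59 t=32.2 tcp=[592.7  53.8 112.5] F=[1.8 1.5 5.2] M=[ 0.42 -0.19  0.  ] g=21.5
0.89 t=33.2 tcp=[617.9  78.7 112.5] F=[1.7 3.  5.2] M=[ 0.41 -0.16  0.01] g=21.3
1.19 t=34.3 tcp=[634.9 109.8 112.5] F=[2.4 2.1 5.5] M=[ 0.39 -0.31  0.01] g=21.2
1.48 t=35.3 tcp=[642.  144.5 112.5] F=[4.1 1.7 3.7] M=[ 0.35 -0.48 -0.03] g=21.7
1.78 t=36.4 tcp=[638.6 180.2 112.5] F=[5.1 4.  4.8] M=[ 0.51 -0.79  0.03] g=21.2
```

```bash
python3 - <<'E'
from h import *
grip(0.5)
p=peg(1.78,280); robot.servo_line(p,feed=250); print(st())
robot.movep([430,-200,330],rv(YAW))
snap('top','t3.png')
print(pin('bar_grip','top'),pin('roll_up1','top',4),pin('roll_low1','top',5))
viewer.read_camera('scene');print(pin('bar_grip','scene'),pin('roll_up1','scene',4),pin('roll_low1','scene',5))
print(boxfit('crate',210,160,60,(518,-357),-.02,('top',)))
E
```

```text
t=37.7 tcp=[636.8 179.5 278.5] F=[-0.4 -0.6  0.1] M=[-0.06  0.01  0.01] g=46.3
[(array([636.3, 178.5, 130.3]), 0.95)] [(array([529.8, -80.9,  50. ]), 0.87), (array([523. ,  59.6,  50.1]), 0.65), (array([729.1, 300.5,  -0.9]), 0.39)] [(array([529.4, -12.9,  11.7]), 0.69), (array([529.7, -82.5,  14.5]), 0.62)]
[(array([636.3, 185.6, 127.5]), 0.84)] [(array([522.6,  64. ,  47.5]), 0.89), (array([528.9, -77.5,  47.9]), 0.64)] [(array([528.7,  -7.8,  10.8]), 0.95), (array([525.3,  67.9,  17.6]), 0.63), (array([530.4, -78.7,  11.6]), 0.55)]
(array([ 5.22635318e+02, -3.58917752e+02, -1.67830800e-02]), np.float64(3.243726964469998))
```

View pics/t3.png

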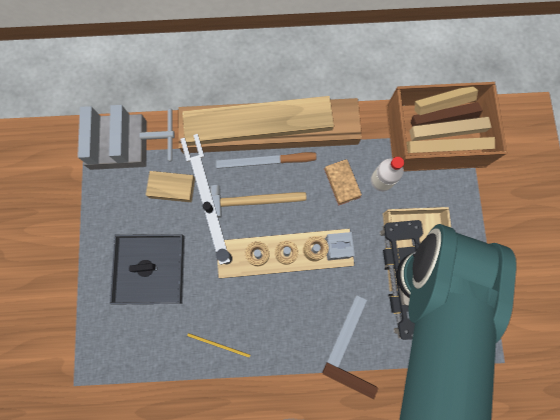

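The bar lies open past a quarter turn, its fork at (192,148), and five rolls remain. Starting with the upper roll on post 3.

```bash
cat >> h.py <<'E'
PY={1:70,2:-5,3:-80}
def crate_pose(p0=(518.5,-356.5)):
    viewer.read_camera('top'); viewer.read_camera('scene')
    a,b=pin('crate','top'),pin('crate','scene'); f=boxfit('crate',210,160,60,p0,-.016,('top',),False)
    print('crate',a,b,f); return a,b,f
def pick(post,level,dz=0):
    zt={'up':57,'low':21}[level]+dz
    p=rw(0,PY[post])
    grip(1.0)
    robot.movep([p[0],p[1],200],rv(YAW)); 
    robot.servo_line([p[0],p[1],zt+25],feed=200)
    robot.servo_line([p[0],p[1],zt],feed=60); print('down',st())
    grip(0.0,25); print('grip',st())
    robot.servo_line([p[0],p[1],zt+45],feed=90); print('lift',st())
    robot.servo_line([p[0],p[1],190],feed=200); print('up',st())
def place(cx,cy,cyaw,sx,sy,zr):
    """zr: height of TCP at release"""
    c,s=np.cos(cyaw),np.sin(cyaw); x=cx+c*sx-s*sy;y=cy+s*sx+c*sy
    robot.servo_line([x,y,190],feed=300,rotation=rv(cyaw)); print('over',st())
    robot.servo_line([x,y,zr+50],feed=200)
    z=zr+15; robot.servo_line([x,y,z],feed=100)
    while z>zr:
        z-=2; robot.servo_line([x,y,z],feed=40); F=robot.observe()['contact_force']
        if F[2]>4 or np.hypot(F[0],F[1])>8: print('contact',z,st()); break
    print('rel',st()); grip(0.72); 
    robot.servo_line([x,y,zr+70],feed=150); robot.servo_line([x,y,190],feed=250)
E
python3 - <<'E'
from h import *
pick(3,'up'); crate_pose()
snap('scene','s4.png')
E
```

```text
down t=42.8 tcp=[529.8 -84.5  56.7] F=[ 0.1 -0.3 -0.4] M=[-0.06  0.11 -0.05] g=92.3
grip t=43.4 tcp=[530.1 -84.4  57.2] F=[0.6 0.4 1. ] M=[-0.06  0.09  0.03] g=60.0
lift t=44.0 tcp=[529.8 -84.2 101.9] F=[ 0.1  0.5 -1.4] M=[-0.1   0.06  0.01] g=60.1
up t=44.6 tcp=[529.2 -84.1 189. ] F=[-0.1  0.   0.2] M=[-0.07  0.04 -0.  ] g=60.1
crate [(array([ 518.9, -356.9,    4.2]), 0.94)] [(array([ 523.6, -352.9,   -4.6]), 0.85)] (array([ 5.17095310e+02, -3.58872461e+02, -1.42202887e-02]), np.float64(0.02030045504602406))
```

View pics/s4.png

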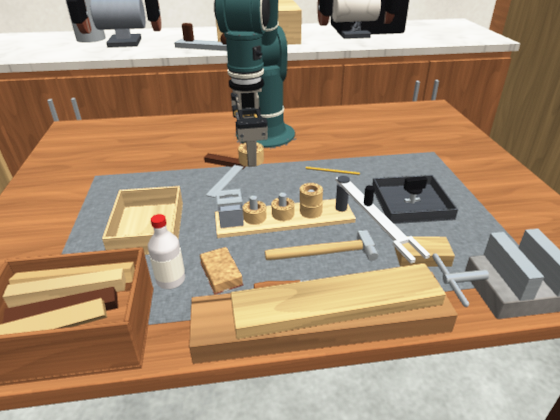

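The roll is held and the crate hasn't moved. Placing it at (+43,-37).

```bash
python3 - <<'E'
from h import *
place(518.5,-357.3,-.015,43,-37,13); print(st())
pick(3,'low'); snap('top','t5.png'); crate_pose(); print(pin('roll_low1','top',6))
E
```

```text
over t=46.1 tcp=[ 561.4 -393.1  189.7] F=[-0.4  0.6 -0.6] M=[-0.07  0.06  0.02] g=60.0
rel t=49.4 tcp=[ 561.2 -395.2   12.2] F=[ 0.8 -0.7  1.8] M=[-0.11 -0.02  0.  ] g=60.1
t=50.9 tcp=[ 560.5 -394.4  189. ] F=[ 0.4 -0.3 -0.7] M=[-0.08  0.06 -0.03] g=66.2
down t=54.1 tcp=[529.7 -84.5  20.7] F=[ 0.3 -0.2 -0.5] M=[-0.08  0.03 -0.03] g=92.2
grip t=54.7 tcp=[530.2 -84.5  21.2] F=[-0.2  0.1  1.6] M=[-0.05  0.03  0.  ] g=60.4
lift t=55.3 tcp=[529.8 -84.2  66. ] F=[-0.6  0.7 -0.4] M=[-0.05  0.04 -0.02] g=60.1
up t=56.1 tcp=[529.1 -84.2 188.8] F=[ 0.3 -0.6 -1.8] M=[-0.01  0.06 -0.  ] g=60.4
crate [(array([ 518. , -359.3,    1.7]), 0.58)] [(array([ 518.4, -351.4,   -3.9]), 0.89)] (array([ 5.17035078e+02, -3.58635827e+02, -1.37476015e-02]), np.float64(0.12283865434841928))
[(array([530.9, -12.5,   9.8]), 0.77)]
```

View pics/t5.png

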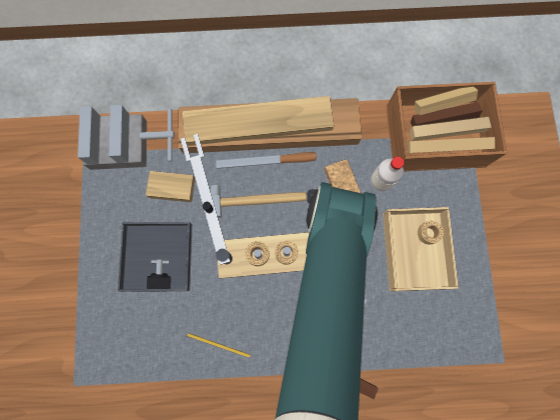

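The tray was knocked aside, which is the announced disturbance. The knob fell over but is still inside it at (158,275). The first roll lies flat at (430,232). Continuing.

```bash
python3 - <<'E'
from h import *
place(518.,-357.5,-.015,-43,-37,13); print(st())
pick(2,'low'); snap('top','t6.png'); crate_pose()
E
```

```text
over t=57.7 tcp=[ 475.2 -392.   189.7] F=[ 0.3  0.9 -1.4] M=[-0.03  0.07 -0.03] g=60.4
rel t=60.9 tcp=[ 474.7 -394.1   12.2] F=[-0.3 -0.1 -0.1] M=[-0.09  0.04  0.04] g=60.5
t=62.4 tcp=[ 474.1 -393.2  189.1] F=[ 1.2 -0.  -0.4] M=[-0.08  0.1  -0.03] g=66.1
down t=65.9 tcp=[527.   -9.6  20.7] F=[-0.4  0.5  0.8] M=[-0.11  0.08  0.01] g=92.2
grip t=66.5 tcp=[527.3  -9.4  21.1] F=[-0.   0.2  1.3] M=[-0.05  0.15  0.02] g=60.2
lift t=67.2 tcp=[527.   -9.3  66. ] F=[-0.2 -0.1 -0.4] M=[-0.06  0.09  0.  ] g=60.3
up t=67.9 tcp=[526.3  -9.3 188.9] F=[-0.2  0.2 -1.5] M=[-0.04  0.09  0.04] g=60.1
crate [(array([ 519.8, -357.9,    1.8]), 0.67)] [(array([ 521.6, -355.2,   -2.2]), 0.93)] (array([ 5.17815334e+02, -3.59093314e+02, -1.88099857e-02]), np.float64(0.2525556046545883))
```

View pics/t6.png

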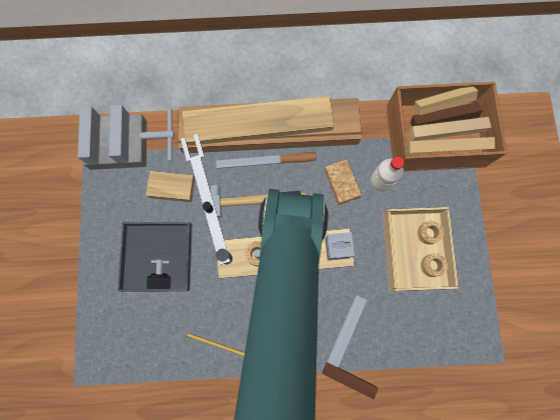

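Two rolls lie flat at (430,232) and (433,265). Placing the next at (+43,+37), then picking up1.

```bash
python3 - <<'E'
from h import *
place(518.,-357.5,-.015,43,37,13); print(st())
pick(1,'up'); snap('top','t7.png'); crate_pose()
E
```

```text
over t=69.4 tcp=[ 561.9 -319.2  189.7] F=[ 0.6  0.5 -0.7] M=[-0.03  0.04 -0.01] g=59.9
rel t=72.7 tcp=[ 561.8 -321.4   12.2] F=[0.3 1.1 0.3] M=[-0.15 -0.01  0.03] g=60.4
t=74.2 tcp=[ 561.1 -320.7  189.2] F=[ 0.1  0.7 -0.9] M=[-0.12  0.06  0.01] g=65.9
down t=77.5 tcp=[524.3  65.3  56.8] F=[0.5 0.3 0.3] M=[-0.08  0.07  0.02] g=91.8
grip t=78.1 tcp=[524.5  65.5  57.1] F=[0.4 0.3 1.4] M=[-0.06  0.1  -0.03] g=58.7
lift t=78.7 tcp=[524.2  65.7 102. ] F=[ 0.1 -0.2 -1.7] M=[-0.04  0.04 -0.03] g=58.5
up t=79.3 tcp=[523.6  65.6 189.1] F=[-0.7 -0.5 -1.3] M=[ 0.01  0.08 -0.06] g=58.6
crate [(array([ 518.4, -358.3,    1. ]), 0.69)] [(array([ 521.4, -352.6,   -2.9]), 0.96)] (array([ 5.17765015e+02, -3.58251781e+02, -2.43194105e-02]), np.float64(0.2923446301597562))
```

View pics/t7.png

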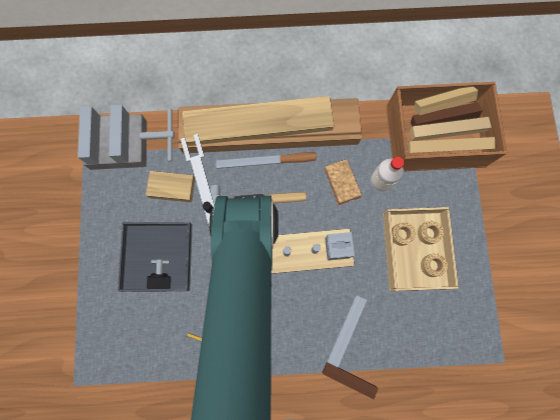

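Three rolls lie flat in the crate. The grip width of 58.6 suggests this roll is held off-centre, so I'll look closer.

```bash
python3 - <<'E'
from h import *
im=viewer.read_camera('scene'); print(st())
u=proj([robot.observe()['tcp_pos']],'scene')[0]; print(u)
x,y=int(u[0]),int(u[1])
cv2.imwrite('pics/s8.png',cv2.resize(im[max(0,y-70):y+80,x-75:x+75,::-1],None,fx=4,fy=4,interpolation=cv2.INTER_CUBIC))
print(pin('roll_up1','scene',4))
E
```

```text
t=79.7 tcp=[524.   65.3 189.2] F=[ 0.1 -0.1 -1.1] M=[-0.05  0.07 -0.  ] g=58.8
[311.0353638  152.24253027]
[(array([522.3,  63.5, 177.8]), 0.83), (array([ 531. , -140.6,   89.2]), 0.69), (array([ 559.2, -387.2,    7.6]), 0.56), (array([ 523.5, -352.3,   -2.1]), 0.32)]
```

View pics/s8.png

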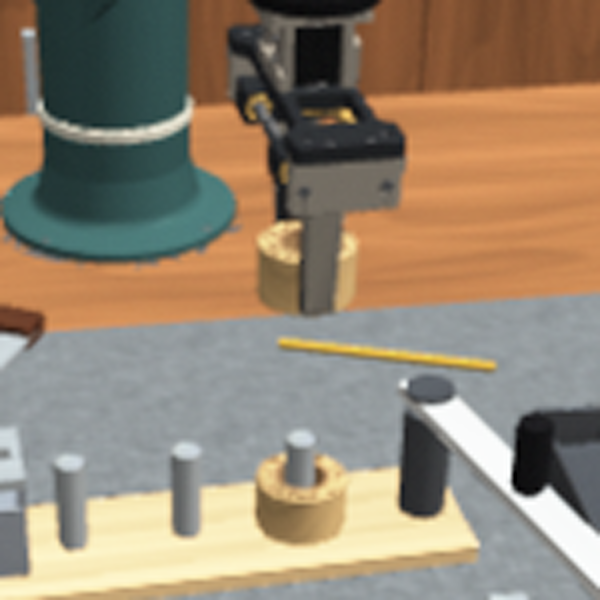

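The roll is level but sits about 6–8 mm toward -y of the finger centre. I'll compensate when placing it at (-43,+37).

```bash
python3 - <<'E'
from h import *
place(518.,-357.5,-.015,-43,43,13); print(st())
pick(1,'low'); im=snap('top','t9.png'); cv2.imwrite('pics/c9.png',cv2.resize(im[195:305,370:470,::-1],None,fx=5,fy=5,interpolation=cv2.INTER_CUBIC)); crate_pose()
im=viewer.read_camera('scene')
u=proj([robot.observe()['tcp_pos']],'scene')[0];x,y=int(u[0]),int(u[1])
cv2.imwrite('pics/s9.png',cv2.resize(im[max(0,y-70):y+80,x-75:x+75,::-1],None,fx=3,fy=3,interpolation=cv2.INTER_CUBIC))
E
```

```text
over t=81.2 tcp=[ 476.1 -312.3  189.8] F=[ 0.4 -0.  -0.7] M=[-0.07  0.04  0.01] g=58.4
contact 18 t=83.7 tcp=[ 476.1 -314.3   19.3] F=[-2.  -2.9 13.5] M=[-0.72  0.65 -0.02] g=58.3
rel t=83.7 tcp=[ 476.1 -314.3   19.3] F=[-2.  -2.9 13.5] M=[-0.72  0.65 -0.02] g=58.3
t=85.2 tcp=[ 475.3 -313.2  189.1] F=[ 0.1 -0.5  0.3] M=[-0.04  0.06  0.02] g=66.0
down t=88.6 tcp=[524.3  65.3  20.7] F=[0.7 0.5 1.1] M=[-0.02  0.01  0.02] g=92.0
grip t=89.2 tcp=[524.6  65.5  21.2] F=[0.5 0.1 0.8] M=[-0.06  0.03  0.02] g=59.5
lift t=89.9 tcp=[524.2  65.7  66.1] F=[-0.3  0.3 -0.3] M=[-0.05  0.07  0.  ] g=60.2
up t=90.6 tcp=[523.5  65.6 188.9] F=[-0.2  0.2 -1.3] M=[-0.09  0.08 -0.04] g=59.8
crate [(array([ 521.2, -358.9,    3.1]), 0.56)] [(array([ 520.9, -349.9,   -5.8]), 0.71)] (array([ 5.16507146e+02, -3.57504567e+02, -1.54601636e-02]), np.float64(0.578130806391676))
```

View pics/c9.png

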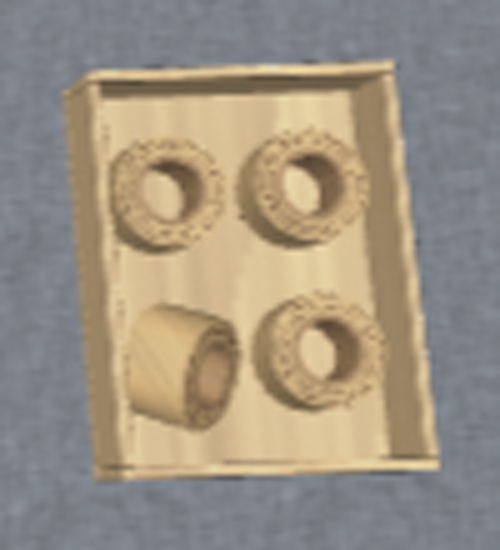

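View pics/s9.png

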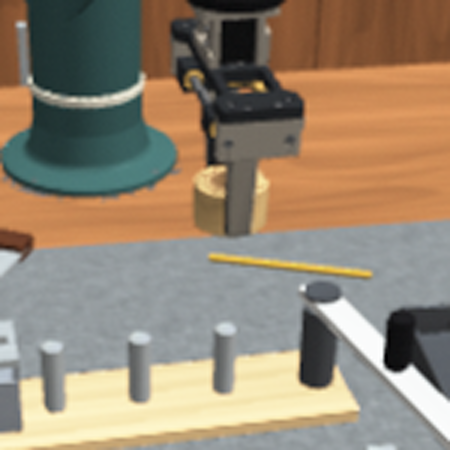

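The slot-4 roll, held off-centre, swivelled about the jaw axis and lies tipped in the crate at top pixel ~(407,267). I have the last roll in the gripper, also off-centre by about 6 mm. I'll take a closer look at both.

```bash
python3 - <<'E'
from h import *
im=viewer.read_camera('scene')
u=proj([robot.observe()['tcp_pos']],'scene')[0];x,y=int(u[0]),int(u[1])
A=cv2.resize(im[y-30:y+30,x-40:x+40,::-1],None,fx=5,fy=5,interpolation=cv2.INTER_CUBIC)
B=cv2.resize(im[180:255,100:200,::-1],None,fx=4,fy=4,interpolation=cv2.INTER_CUBIC)
cv2.imwrite('pics/s10.png',np.vstack([A,B])); print(st(),pin('roll_low1','scene',5))
E
```

```text
t=91.0 tcp=[524.2  65.3 189.5] F=[ 0.5 -0.5 -1.4] M=[-0.06  0.04 -0.01] g=60.1 [(array([ 474.4, -388.7,    5. ]), 0.93), (array([521.9,  65.8, 185.6]), 0.7), (array([ 560.5, -318.5,    3.5]), 0.6)]
```

View pics/s10.png

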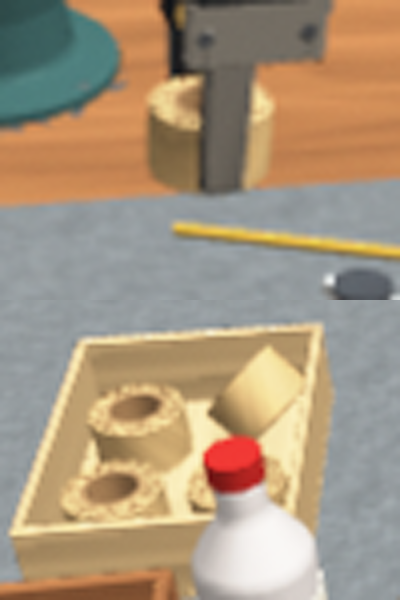

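The tipped roll leans about 45°: its lower edge is jammed on the floor and its +y corner is against the wall. I'll put the held roll back on its post, fix the tipped one, then come back.

```bash
python3 - <<'E'
from h import *
p=rw(0,70)
robot.servo_line([*p[:2],70],feed=200); robot.servo_line([*p[:2],23],feed=80); print(st())
grip(1.0); robot.servo_line([*p[:2],200],feed=250)
robot.movep([430,-20,320],rv(YAW)); print(st())
im=snap('top','t11.png'); cv2.imwrite('pics/c11.png',cv2.resize(im[195:305,200:470,::-1],None,fx=2.9,fy=2.9,interpolation=cv2.INTER_CUBIC))
s=viewer.silhouettes('roll_low1','top')
for d in s:
    ys,xs=np.nonzero(d['mask']); print(round(d['confidence'],2),xs.mean(),ys.mean(),xs.min(),xs.max(),ys.min(),ys.max())
print(pin('roll_low1','top',6)); viewer.read_camera('scene'); print(pin('roll_low1','scene',6))
E
```

```text
t=92.6 tcp=[524.4  65.2  22.7] F=[-0.2  0.1 -1.3] M=[-0.07  0.06  0.05] g=59.8
t=94.8 tcp=[429.9 -18.9 319.1] F=[-0.7  0.4  0.2] M=[-0.04  0.07  0.02] g=91.9
0.9 433.5200892857143 265.0267857142857 420 446 254 276
0.87 257.0621468926554 254.8502824858757 245 269 244 267
0.56 402.9946524064171 233.24866310160428 392 415 222 245
0.17 405.97639484978544 267.76609442060084 395 417 256 280
[(array([ 565.2, -324.8,    4.7]), 0.89), (array([ 560.1, -393. ,    3.5]), 0.74), (array([526.9,  58.9,  11.3]), 0.59), (array([ 475.3, -390.2,    5. ]), 0.58), (array([784.7,  32.6,  -1.8]), 0.48)]
[(array([ 472.3, -389.7,    3.2]), 0.79), (array([523.7,  68.4,  16.2]), 0.71), (array([ 562.8, -319.6,    4.5]), 0.42)]
```

View pics/c11.png

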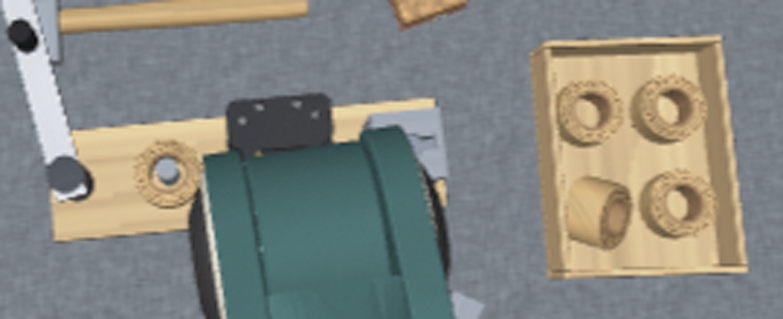

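```bash
python3 - <<'E'
from h import *
c=back(406,267.8,40); print(c); cx,cy=c[0],c[1]
print(back(395,267.8,40),back(417,267.8,40),back(406,256,40),back(406,280,40))
grip(0.76)
robot.movep([cx,cy,190],rv(-.015)); robot.servo_line([cx,cy,85],feed=200)
robot.servo_line([cx,cy,50],feed=60); print(st())
z=50
while z>25:
    z-=5; robot.servo_line([cx,cy,z],feed=40)
    F=robot.observe()['contact_force']
    if np.linalg.norm(F)>6: print('contact'); break
print(st()); im=viewer.read_camera('scene')
cv2.imwrite('pics/s12.png',cv2.resize(im[150:255,90:210,::-1],None,fx=5,fy=5,interpolation=cv2.INTER_CUBIC))
E
```

```text
[ 469.65160506 -316.49886261   40.        ]
[ 471.10861761 -288.16198067   40.        ] [ 468.19482002 -344.83131978   40.        ] [ 499.9182122  -319.90622756   40.        ] [ 438.70725233 -313.01519818   40.        ]
t=98.2 tcp=[ 469.6 -316.8   50. ] F=[0.6 0.4 0.9] M=[-0.14 -0.01  0.02] g=69.7
t=99.6 tcp=[ 470.  -316.5   24.8] F=[ 1.8 -0.2 -0.4] M=[-0.14 -0.38 -0.02] g=69.9
```

View pics/s12.png

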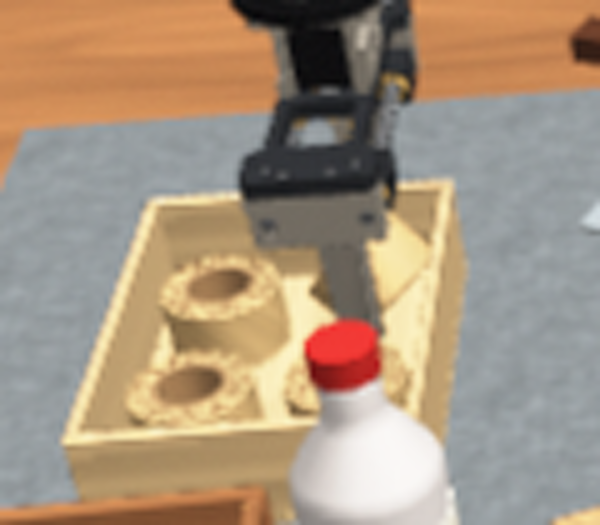

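```bash
python3 - <<'E'
from h import *
cx,cy=469.7,-316.5
grip(0.0,10); print(st())
robot.servo_line([cx+1.5,cy,40],feed=60); print(st())
robot.servo_line([cx+3,cy-10,40],feed=60); print(st())
im=viewer.read_camera('scene')
cv2.imwrite('pics/s13.png',cv2.resize(im[150:255,90:210,::-1],None,fx=5,fy=5,interpolation=cv2.INTER_CUBIC))
E
```

```text
t=99.9 tcp=[ 469.3 -316.4   25. ] F=[ 0.4 -0.6  0. ] M=[-0.05  0.02 -0.01] g=65.6
t=100.3 tcp=[ 471.6 -316.4   40.5] F=[ 0.  -0.5 -0.9] M=[-0.05  0.13 -0.04] g=65.3
t=100.6 tcp=[ 472.4 -327.2   39.9] F=[-0.7 -0.  -0.9] M=[-0.07  0.06  0.04] g=65.6
```

View pics/s13.png

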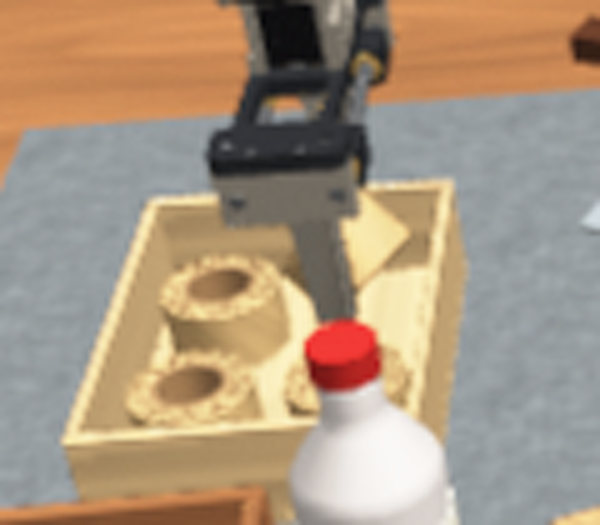

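The roll is held and clear of the wall. Lowering it so the floor rotates it flat, then releasing.

```bash
python3 - <<'E'
from h import *
cx,cy=472.7,-326.5
z=40
while z>13:
    z-=3; robot.servo_line([cx,cy,z],feed=40); o=robot.observe(); print(z,np.round(o['contact_force'],1),round(o['grip_width']*92,1))
    if np.linalg.norm(o['contact_force'])>14: break
grip(0.74); robot.hold(.3)
im=viewer.read_camera('scene')
cv2.imwrite('pics/s14.png',cv2.resize(im[150:255,90:210,::-1],None,fx=5,fy=5,interpolation=cv2.INTER_CUBIC))
print(st())
E
```

```text
37 [ 0.1 -0.4 -1.1] 66.0
34 [ 0.5  0.5 -0.2] 65.7
31 [ 0.   0.6 -1. ] 65.6
28 [-0.2 -0.5 -1.4] 65.3
25 [-0.9 -0.5 -0.5] 65.8
22 [0.7 1.2 5.1] 65.0
19 [2.4 1.5 7.2] 63.8
16 [2.1 2.2 5.1] 61.2
13 [1.9 2.5 5.2] 58.8
t=103.6 tcp=[ 472.6 -326.5   13. ] F=[ 0.1 -0.1  0.2] M=[-0.04  0.04 -0.  ] g=68.0
```

View pics/s14.png

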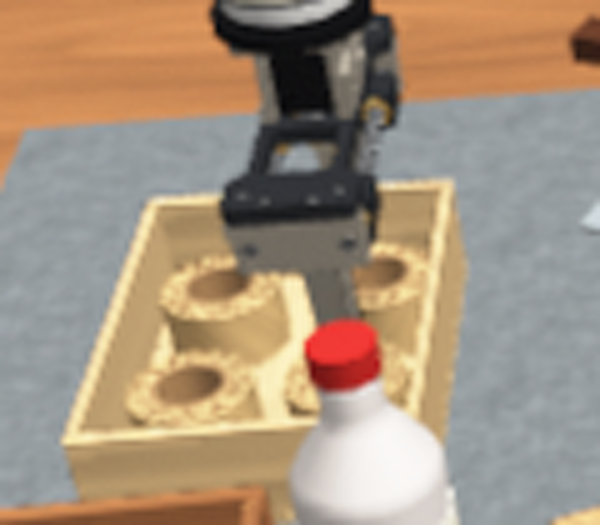

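It lies flat now. Retract, then measure the last roll's centre before gripping.

```bash
python3 - <<'E'
from h import *
robot.servo_line([472.7,-326.5,90],feed=150); robot.servo_line([472.7,-326.5,200],feed=250)
robot.movep([430,-100,320],rv(YAW)); print(st())
im=snap('top','t15.png'); cv2.imwrite('pics/c15.png',cv2.resize(im[195:305,200:470,::-1],None,fx=2.9,fy=2.9,interpolation=cv2.INTER_CUBIC))
cv2.imwrite('pics/r15.png',cv2.resize(im[235:275,235:280,::-1],None,fx=12,fy=12,interpolation=cv2.INTER_CUBIC))
for d in viewer.silhouettes('roll_low1','top'):
    ys,xs=np.nonzero(d['mask']); print(round(d['confidence'],2),xs.mean(),ys.mean(),xs.min(),xs.max(),ys.min(),ys.max(), back(xs.mean(),ys.mean(),33 if xs.mean()<300 else 24)[:2])
print(pin('roll_low1','top',6),pin('crate','top'))
E
```

```text
t=105.8 tcp=[ 429.8 -100.3  319.5] F=[0.2 0.3 0.2] M=[-0.11  0.08 -0.02] g=67.7
0.89 433.96058091286307 264.9253112033195 421 447 254 276 [ 474.19524574 -395.11741885]
0.87 403.3167701863354 231.32919254658384 392 415 222 242 [ 566.83894377 -324.84335469]
0.7 257.83040935672517 254.2953216374269 247 269 243 266 [524.83267087  64.36317961]
0.49 158.77843137254902 276.3843137254902 146 170 259 288 [480.91516259 323.18924811]
0.31 430.5741525423729 232.489406779661 417 444 221 244 [ 559.99552622 -396.86605918]
[(array([ 474.7, -393.4,    5.2]), 0.89), (array([ 563.8, -323. ,    3.2]), 0.69), (array([524.7,  62.8,  13.2]), 0.57), (array([725.2, 299.5,  -1.7]), 0.24)] [(array([ 517.8, -352.8,    3.6]), 0.7)]
```

View pics/c15.png

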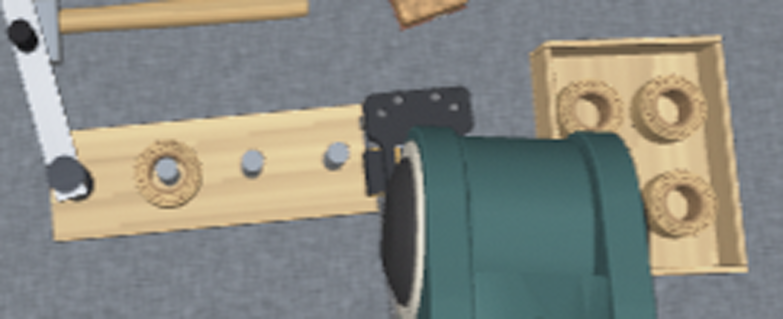

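View pics/r15.png

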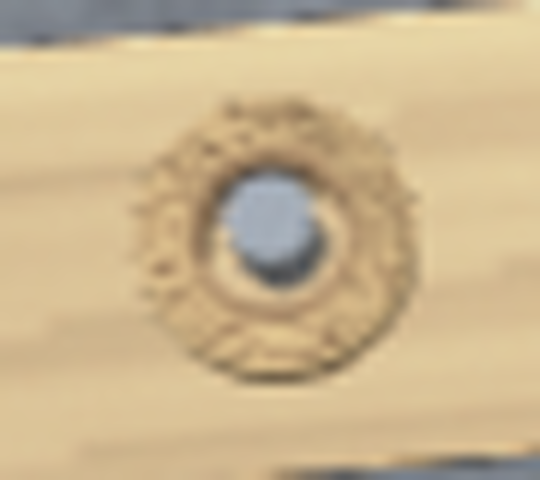

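```bash
python3 - <<'E'
from h import *
g=lambda u,v,z:back(235+u/12-.46,235+v/12-.46,z)
print('roll top',g(277,237,51),'post tip',g(267,216,80),'outer ctr',g(278,240,51),'nominal',rw(0,70))
E
```

```text
roll top [523.05345974  64.18515231  51.        ] post tip [524.61469683  64.93205604  80.        ] outer ctr [522.39986697  63.9980732   51.        ] nominal [524.41059091  65.45209047   0.        ]
```

The roll is centred on its post to about 1 mm, and the apparent offset in the scene view was perspective. Now pick it with a firmer grip and lay it on the +x pair.

```bash
python3 - <<'E'
from h import *
p=rw(0,69.3)
grip(1.0,40)
robot.movep([p[0],p[1],200],rv(YAW)); robot.servo_line([*p[:2],45],feed=200); robot.servo_line([*p[:2],22],feed=60)
grip(0.0,40); print(st())
robot.servo_line([*p[:2],80],feed=100); robot.servo_line([*p[:2],190],feed=200); robot.hold(.2); print(st())
im=snap('top','t16.png'); cv2.imwrite('pics/c16.png',cv2.resize(im[195:305,370:470,::-1],None,fx=5,fy=5,interpolation=cv2.INTER_CUBIC))
print([ (back(np.nonzero(d['mask'])[1].mean(),np.nonzero(d['mask'])[0].mean(),24)[:2].round(0),round(d['confidence'],2)) for d in viewer.silhouettes('roll_low1','top')])
crate_pose()
im=viewer.read_camera('scene');u=proj([robot.observe()['tcp_pos']],'scene')[0];x,y=int(u[0]),int(u[1])
cv2.imwrite('pics/s16.png',cv2.resize(im[y-30:y+30,x-40:x+40,::-1],None,fx=5,fy=5,interpolation=cv2.INTER_CUBIC))
E
```

```text
t=109.5 tcp=[524.5  64.8  22.1] F=[-0.1  0.1  0.5] M=[-0.06  0.05 -0.02] g=59.7
t=111.2 tcp=[523.6  64.6 188.8] F=[-0.1  0.1 -1.7] M=[-0.05  0.06  0.03] g=59.7
[(array([ 474., -395.]), 0.94), (array([ 562., -324.]), 0.81)]
crate [(array([ 516. , -359.1,    2.3]), 0.9)] [(array([ 520.4, -352.2,   -5.5]), 0.78)] (array([ 5.17354565e+02, -3.57399693e+02, -1.72537889e-02]), np.float64(0.5847215333575814))
```

View pics/c16.png

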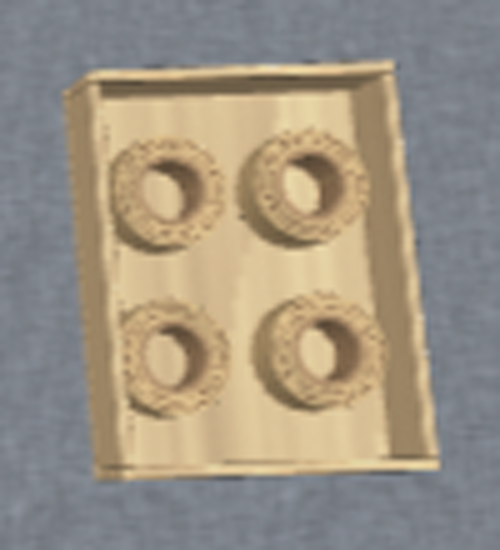

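View pics/s16.png

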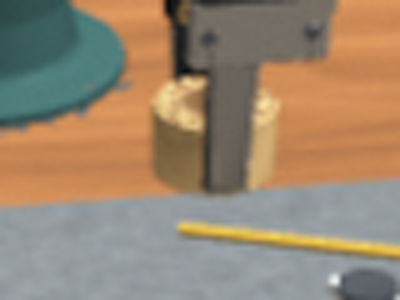

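All four rolls lie flat in the crate and the fifth hangs level. Placing it across the +x pair.

```bash
python3 - <<'E'
from h import *
x,y=561.5,-359
robot.servo_line([x,y,190],feed=300,rotation=rv(-.015)); print(st())
robot.servo_line([x,y,70],feed=150); print(st())
z=70
while z>46:
    z-=2; robot.servo_line([x,y,z],feed=40); F=robot.observe()['contact_force']
    if F[2]>3: print('contact',z,st()); break
im=viewer.read_camera('scene')
cv2.imwrite('pics/s17.png',cv2.resize(im[150:255,90:210,::-1],None,fx=5,fy=5,interpolation=cv2.INTER_CUBIC))
E
```

```text
t=113.1 tcp=[ 561.9 -357.4  189.8] F=[ 0.1  0.  -0.5] M=[-0.04  0.01  0.  ] g=59.4
t=114.1 tcp=[ 562.  -359.6   71. ] F=[-0.1 -0.3 -1. ] M=[-0.07  0.03  0.04] g=60.0
contact 48 t=116.8 tcp=[ 561.7 -359.2   49.2] F=[-0.9  1.7  6. ] M=[0.29 0.49 0.02] g=60.3
```

View pics/s17.png

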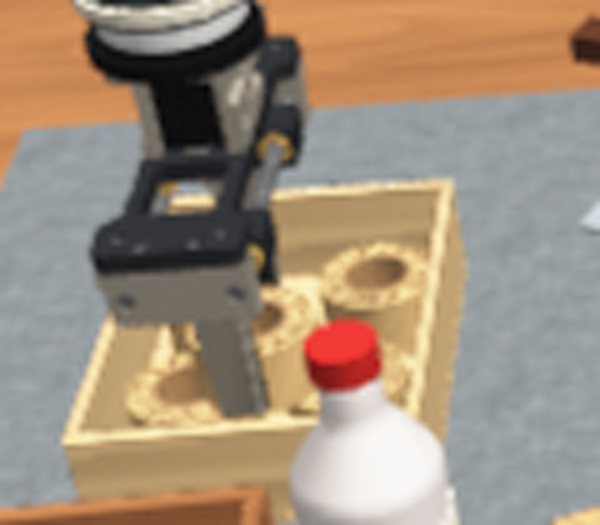

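Contact came at the expected height with the roll level. Releasing and checking.

```bash
python3 - <<'E'
from h import *
grip(0.74); robot.servo_line([561.5,-359,110],feed=120); robot.servo_line([561.5,-359,220],feed=250)
robot.movep([430,0,320],rv(-1+YAW+.9)); print(st())
im=viewer.read_camera('scene'); im2=viewer.read_camera('top')
cv2.imwrite('pics/s18.png',np.hstack([cv2.resize(im[160:255,90:200,::-1],(440,380),interpolation=cv2.INTER_CUBIC),cv2.resize(im2[195:305,370:470,::-1],(345,380),interpolation=cv2.INTER_CUBIC)]))
print(pin('bar_grip','top'),pin('bar_grip','scene'))
E
```

```text
t=119.9 tcp=[ 4.302e+02 -4.000e-01  3.200e+02] F=[ 0.8 -0.7  0.3] M=[-0.09  0.08  0.01] g=68.1
[(array([638. , 175.5, 130. ]), 0.9)] [(array([639.6, 184.6, 125.6]), 0.83)]
```

View pics/s18.png

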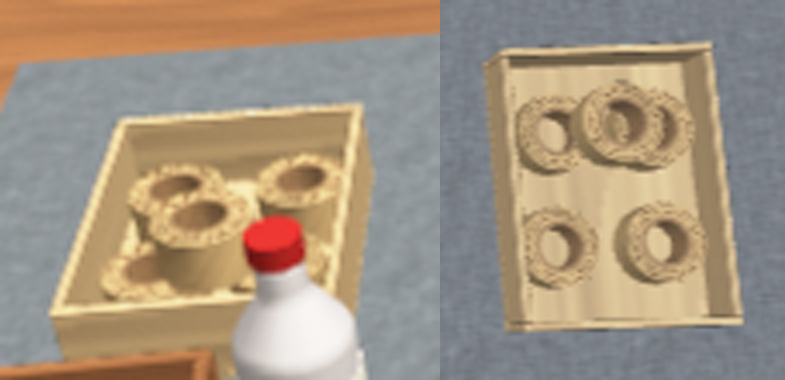

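All five rolls are in the crate and flat, one of them resting across two others. Now close the bar.

```bash
python3 - <<'E'
from h import *
a=lambda th: rv(-1+YAW+th)
grip(0.5)
robot.movep(peg(1.78,260),a(1.78)); robot.servo_line(peg(1.78,165),feed=200); robot.servo_line(peg(1.78,112),feed=80); print(st())
grip(0.0,30); print(st())
N=18
for i in range(1,N+1):
    th=1.78*(1-i/N)
    robot.servo_line(peg(th,112),feed=60,rotation=a(th))
    if i%3==0: print(round(th,2),st())
    if np.linalg.norm(robot.observe()['contact_force'])>35: print('HIGH',st()); break
for th in (-.01,-.02,-.03,-.04):
    robot.servo_line(peg(th,112),feed=20,rotation=a(0)); robot.hold(.15); print(th,st())
    if np.linalg.norm(robot.observe()['contact_force'][:2])>14: break
E
```

```text
t=123.2 tcp=[638.  179.4 112.2] F=[-0.4 -0.2 -0.1] M=[-0.04  0.04 -0.01] g=46.2
t=123.7 tcp=[638.5 180.2 112.4] F=[ 3.8  1.  -0.5] M=[ 0.21 -0.55 -0.08] g=21.2
1.48 t=124.7 tcp=[641.7 143.8 112.4] F=[ 4.9 -1.   1.3] M=[-0.24 -1.02 -0.2 ] g=21.6
1.19 t=125.8 tcp=[634.3 109.  112.4] F=[ 3.2 -3.3  5.2] M=[-0.63 -0.72 -0.23] g=21.2
0.89 t=126.8 tcp=[617.1  78.  112.3] F=[ 2.5 -2.1  6.2] M=[-0.63 -0.42 -0.23] g=21.3
0.59 t=127.9 tcp=[591.4  53.2 112.3] F=[ 0.4 -2.4  8. ] M=[-0.7  -0.17 -0.22] g=21.5
0.3 t=128.9 tcp=[559.7  37.1 112.3] F=[-1.  -2.9  9.8] M=[-0.49  0.13 -0.19] g=21.4
0.0 t=130.0 tcp=[526.1  31.  112.3] F=[ 3.6 -1.9  6.9] M=[-0.44 -0.51 -0.07] g=21.5
-0.01 t=130.4 tcp=[526.1  31.  112.3] F=[ 6.9 -2.2  3.1] M=[-0.41 -1.3  -0.01] g=21.3
-0.02 t=130.8 tcp=[526.1  31.  112.4] F=[11.8 -2.8 -1.3] M=[-0.47 -2.05 -0.06] g=21.2
-0.03 t=131.2 tcp=[526.1  30.9 112.4] F=[16.  -2.9 -4.8] M=[-0.49 -2.91 -0.05] g=21.4
```

The closed stop was met: force rose with no further motion. Release, retract and check everything.

```bash
python3 - <<'E'
from h import *
robot.servo_line(peg(0,112),feed=20); grip(0.5); robot.servo_line(peg(0,260),feed=250)
robot.movep([250,420,330],rv(1.0)); robot.hold(.3); print(st())
a=snap('top','t20.png');b=snap('scene','s20.png')
for n in ['bar_grip','knob','tray','crate','glue','file','hammer','offcut','sander']: print(n,pin(n,'top'),pin(n,'scene'))
E
```

```text
t=134.8 tcp=[250.5 419.7 329.8] F=[-0.9  0.5  0.5] M=[-0.03  0.02 -0.02] g=46.1
bar_grip [(array([525.7,  26.9, 130.4]), 0.63)] [(array([525.8,  32.4, 124.8]), 0.57)]
knob [(array([526.9, 325.3,  30.9]), 0.89)] [(array([526.9, 322.5,  34.5]), 0.65)]
tray [] [(array([535. , 340.8,  -2. ]), 0.66)]
crate [(array([ 518.8, -354.2,    3.1]), 0.57)] [(array([ 520.7, -352.2,   -2. ]), 0.7)]
glue [(array([ 717.6, -285.3,    4.2]), 0.8)] [(array([ 718.3, -283.8,   -4.3]), 0.71)]
file [(array([ 7.877e+02,  3.460e+01, -1.000e-01]), 0.6)] [(array([ 558.1, -357.7,   45.9]), 0.15)]
hammer [(array([677.5,  56.6,   2.3]), 0.69)] [(array([681.4,  60. ,  -1.8]), 0.88)]
offcut [(array([727.6, 296.5,   0. ]), 0.91)] [(array([729.6, 296.2,  -3.2]), 0.96)]
sander [(array([ 716.8, -174.2,   -2.4]), 0.89)] [(array([528.6,  32. , 124.1]), 0.72)]
```

View pics/t20.png

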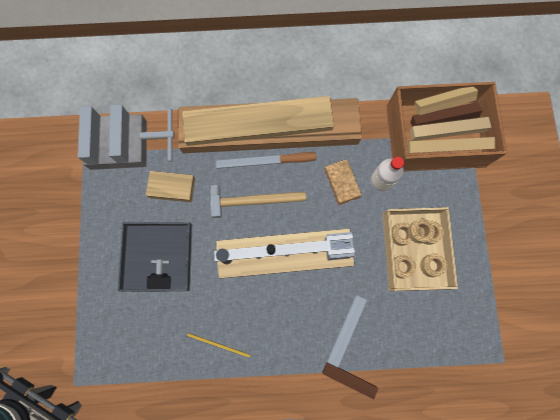

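View pics/s20.png

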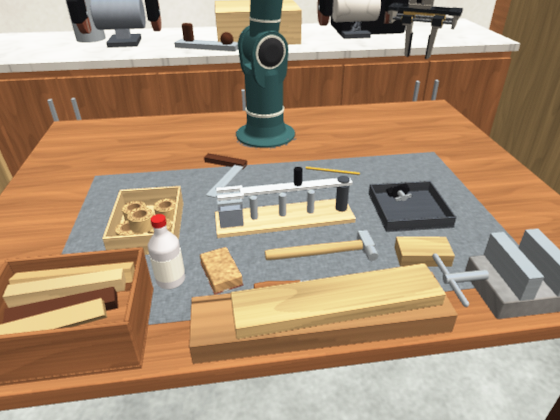

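Final pictures: the bar is closed over the empty posts (top 215–352, 250), the knob is in the tray (158,275), all five rolls are flat in the crate (420,250), and the bystanders are where they started.

```bash
python3 - <<'E'
from h import *
robot.job_done()
E
```

```text
the job is handed in; nothing more can be done
```

The rack is emptied and the job is handed in, at about 135 s of the 210 s allowed.

- **Knob:** I turned it counter-clockwise to its stop, lifted it out and put it in the tray. Some time later the tray was knocked about 3 cm aside while the arm was away from it. The knob fell over but stayed inside the tray.
- **Keeper bar:** I swung it open to 1.78 rad before touching the rolls. After the last roll was out I swung it back until it met its closed stop.
- **Rolls:** All five are in the crate, four on the floor and one laid across two of them. Upper rolls were present only on posts 1 and 3.
- **One roll tipped:** Upper roll 1 landed leaning at about 45° in the crate. I put the roll I was holding back on its post, re-gripped the leaning one and laid it flat, then finished. I did not establish why it tipped; the grip may have slackened.

**Last checks:** Both cameras show bare posts, a closed bar, flat rolls, and a level tray and crate. The glue, file, hammer, offcut and sander are within about 5 mm of where they started. In the last pictures the detectors disagreed or missed in a few places:
- **Tray:** not found in the top view, though plainly visible there.
- **File and sander:** misplaced in the scene view, at low confidence for the file but 0.72 for the sander. The pictures and the top view show both in place.

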